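# Open the drill box on the hold-down stand

## Robot

A 6-joint arm with a two-finger parallel gripper is mounted at the origin on the work surface. World frame = base frame: x ahead of the robot, y to its left, z up, the work surface at z = 0. Lengths are in mm, angles in rad, forces in N, time in s.
With the tool pointing down it reaches from about 400 to 925 mm from the base axis. Payload 12.5 kg.
Tool frame: the origin (TCP) lies at the very end of the fingers, on their centre line; the grasp point (between the pads) lies 19 mm behind it; z points along the fingers, x is the direction in which the jaws open and shut, and the axes are right-handed (so a half turn about z gives the same grasp; the last joint's range is limited). The gripper opens to 95 mm and grips with 3 to 60 N. Pads are 20 mm wide; open, the fingers measure 119 mm over their backs; the gripper's body (75 mm by 180 mm) begins 59 mm behind the grasp point.
Start: joints at [1.173, 0.491, 1.559, -0, 1.092, -0.106], TCP at [179.781, 598.603, 214.661] pointing down, gripper open.
Joint ranges: [-3.1, 3.1], [-0.84, 2.19], [0.05, 2.79], [-1.13, 4.28], [0.06, 2.93], [-2.69, 2.69]. Speed limits (rad/s): [2.22, 2.22, 2.79, 3.14, 3.14, 3.14].

## Interface

Orientations are given as [roll, pitch, yaw] about the fixed x, y, z axes, in that order (R = Rz(yaw) Ry(pitch) Rx(roll)).
In Python, from cell import state, viewer, ticket, look_for, regions_of gives the robot as it stands.
- The arm moves only by the shell command python3 -m inch 'ROWS'. ROWS is JSON, a list of rows, each a list of 7 numbers: the turn, a rotation vector about the world's x, y, z in degrees, then the shift along the world's x, y, z in mm, then the opening, from -1 (shut) to 1 (fully open). In form: [[rx, ry, rz, tx, ty, tz, hand], ...]. A call has 1 to 10 rows; each row shifts and turns the commanded pose from where the row before left it; what a row does not reach is not made up. A row lasts 1/10 s, in which the tool goes at most 50 mm and 8.59 degrees, less where a joint would pass 70% of its speed; a pose out of reach is approached as far as the arm can. A call with a gripper value outside its range is refused whole. The fingers move at their own pace and stop on an object; the grip force is fixed at half the most. Time passes only in rows, so rows that do not move let the fingers close. It gives the time, the measured TCP pose, the force and the opening at its end, in the units of the state.
- state(): the state, without advancing time (a new reading comes with each control period).
- viewer.read_camera(name): name is "scene" or "top" or "wrist"; returns a dict with "color" (480x640x3 uint8, red, green, blue), "depth" (480x640 float32, mm along the optical axis (not along the pixel's ray), 0 where there is no reading), "fx", "fy", "cx", "cy" (pixels), "position" and "orientation" of the camera in the world. Camera axes: x right, y down, z forward; pixel columns grow to the right and rows downward; lengths in mm; the calibration is good to about 2 mm. A picture is of the moment at which its call begins.
- ticket.job_done(): hands the job in, once; it reports no verdict.
Trained networks look in the newest picture that a camera, given by its name, has taken for a name from the list of things; names that differ only in an ending like _2 or _b are one class to them, and where a whole thing is asked for, a point or a joint stands for the part that bears it (a point fixed in the world has none). Each returns a list of dicts, best first, with "score" (0 to 1); they miss things now and then, are a little off and sometimes report something else, mostly with a low value. They report only what shows in the picture. A call takes as long as a camera call. They do not tell look-alikes from the thing itself.
- look_for(name, camera): "box" ([left, top, right, bottom] as shares, 0 to 1, of the picture: columns of its width, rows of its height, round what is visible of it).
- regions_of(name, camera): "pixels" (480x640 bool, what is visible of it) and "box" ([left, top, right, bottom] as shares, 0 to 1, of the picture: columns of its width, rows of its height, round what is visible of it).
The state is a dict: "t": time; "joints": joint angles; "qvel": joint speeds; "tau": joint torques, N m; "eef_pos": TCP position; "tcp_rot": TCP orientation; "ft_force": force on the tool from outside, world axes, zero at the start; "moment": the same for the moment, N m; "opening": opening from 0.0 (shut) to 1.0 (fully open).
Only numpy, scipy, OpenCV 4.12 (cv2) and the standard library are available. Lean on these libraries where they do the work, as an engineer would, in place of code of your own. Each camera call takes 0.05 s, during which the arm holds its last target. There are 200 camera calls.

## Task

Open the drill box: slide the orange fork of the stand fully home so that it holds the box's foot down, then draw the tight yellow lid straight up off the box and, keeping it upright, set it down gently in the blue tray, open side down. Leave the box seated in its stand with the fork home, and leave everything else where it is.

Things in the scene. Friction and masses are not known exactly. Their poses are not given: they have to be found in the camera images.
- stand: Hold-down stand, fixed: steel plate 250 x 170 mm, 10 mm thick, with a shallow nest for the drill box's foot and 40 mm high side rails. Origin: at table height under the nest's centre. x axis: along the fork's stroke, from the fork's handle towards the drill box; z up. The plate runs from x = -187 to +63 mm.
- fork (a joint): Stroke of the orange U-shaped fork along the stand's +x (m): 0 withdrawn, 0.070 end stop, fully home; starts at 0 to 0.012. Friction 3 N, stays where left. Home, its prongs (undersides 20 mm, tops 32 mm above the table) lie over the box's foot along its two y sides with 2 mm of play, so it cannot rise.
- fork_grip (a point): Point on the axis of the fork's black handle post, 90 mm above the table. Post 24 x 24 mm (sides along the stand's x and y), from 32 to 105 mm above the table. On the stand's x axis at x = -165 mm + the stroke (fork home: -95 mm).
- drill_box: Grey drill box, loose, standing in the nest, axes along the stand's (1.5 mm slack). Origin: centre of underside, 10 mm above the table. Foot 92 (x) x 130 (y) x 8 mm; hollow body 52 x 76 mm, rim 100 mm above origin. 0.45 kg. Spring tabs grip the lid inside: drawing it off takes 10 to 18 N for the first 50 mm, then it is free; unless the fork is home the box tends to come up with it.
- lid: Yellow lid with black band, pushed fully over the drill box, loose, 0.12 kg. Outside 64 (x) x 88 (y) x 70 mm tall, walls 4.5 mm, open below. Origin: centre of its open lower edge; z towards its closed top; axes parallel to the box's. Seated, its origin is 34 mm above the box's origin (44 mm above the table); it overlaps the box by 66 mm, 1.5 mm clearance each side.
- blue_tray: Blue shallow tray, fixed, 160 (x) x 130 (y) mm outside, walls 5 mm thick and 30 mm high, floor 5 mm thick. Origin: centre of its underside, on the table. Where the lid goes.
- white_tray: White tray of the same size, fixed: not wanted. It and the blue tray may stand either way round, left or right.
- carton: Bystander: brown cardboard carton, 70 x 150 x 50 mm, loose. Origin: centre of underside.
- grease_can: Bystander: green round can, 66 mm across, 110 mm tall, loose. Origin: centre of underside.
- wrench: Bystander: steel wrench, 150 mm long, lying on the table, loose.
- flange: Bystander: dark steel pipe flange, 120 mm across, 40 mm tall, loose. Origin: centre of underside.
Mind the look-alikes: they are no part of the job. What is shaped like the lid but purple or turquoise is not meant.

How it is judged:
By the outcome, as a careful person would: the job done as asked, in the order asked, and still so for the second after the job is handed in, with the robot touching nothing.
It also fails if it takes over 53 s, if anything falls off the work surface, if the arm or the gripper's body presses on something with over 40 N, if the wrist force passes 120 N, or if a joint passes its speed limit or range.

## Working session

There is one attempt and no reset: what is moved stays moved. The work goes in short steps, Python scripts to look and compute and a shell command to move; the robot and the scene stay as the last step left them, time stands still between calls to the robot, and variables do not carry over. Pictures are saved under pics/ and viewed, on a budget of 10 in all, crops included, one or two more only if the job needs it, and the job is handed in when it is done.

```bash
mkdir -p pics; cat > h.py <<'E'
import numpy as np, cv2
from scipy.spatial.transform import Rotation as R
from cell import state, viewer, ticket, look_for, regions_of
def rot(o):
    o=np.array(o,float)
    if o.shape==(3,3): return o
    return R.from_euler('xyz',o).as_matrix() if o.size==3 else R.from_quat(o).as_matrix()
def cloud(c):
    d=c['depth']; v,u=np.indices(d.shape)
    p=np.stack([(u-c['cx'])/c['fx']*d,(v-c['cy'])/c['fy']*d,d],-1)
    p=p@rot(c['orientation']).T+np.array(c['position']); p[d==0]=np.nan
    return p
def save(c,n): cv2.imwrite('pics/'+n,c['color'][:,:,::-1])
E
python3 - <<'E'
from h import *
s=state(); print(s)
for n in ['top','scene']:
    c=viewer.read_camera(n); save(c,n+'0.png'); print(n,c['position'],c['orientation'],c['fx'])
    P=cloud(c)
    for k in ['stand','fork','fork_grip','lid','blue_tray','white_tray','drill_box']:
        for r in regions_of(k,n)[:3]:
            q=P[r['pixels']]; q=q[~np.isnan(q[:,0])]
            print(k,round(r['score'],2),np.round(np.array(r['box'])*[640,480,640,480]),np.round(np.median(q,0)),np.round(np.percentile(q,98,axis=0)))
E
```

```text
{'t': 0.0, 'joints': array([ 1.17340331e+00,  4.91559044e-01,  1.55944949e+00, -2.92276472e-05,
        1.09172271e+00, -1.05601447e-01]), 'qvel': array([ 0.0006392 , -0.00072322,  0.00113321, -0.00072797,  0.00056007,
       -0.00036025]), 'tau': array([ 1.71371516e-05, -6.12654734e+01, -2.58165944e+01,  6.92673004e-02,
        4.82658797e-02, -1.25257079e-04]), 'eef_pos': array([179.68105395, 598.35280975, 214.06206294]), 'tcp_rot': array([-3.14149842e+00,  1.13498564e-03,  1.27901830e+00]), 'ft_force': array([-0.25254753,  0.29708473, -0.27452304]), 'moment': array([-0.03033294,  0.0188516 , -0.03881674]), 'opening': 0.9989855151186301}
top [3.63235738e+02 1.37113480e+00 1.54749079e+03] [-3.04091478 -0.01825017 -1.59659538] 591.069541956615
stand 0.75 [272. 190. 361. 293.] [509. -35.  27.] [667.  69. 101.]
fork 0.85 [290. 226. 351. 282.] [466. -48.  32.] [562.  32. 107.]
fork_grip 0.69 [293. 223. 351. 284.] [468. -48.  32.] [561.  32. 106.]
lid 0.96 [354. 302. 402. 344.] [ 325. -171.   69.] [ 372. -129.   76.]
lid 0.91 [241. 311. 278. 339.] [325. 120.  70.] [358. 165.  77.]
lid 0.
[... 522 characters left out ...]
 102.]
fork 0.89 [305. 202. 356. 263.] [468. -47.  33.] [564.  31. 106.]
fork 0.37 [427. 226. 498. 300.] [445. 297.   6.] [533. 362.  32.]
fork_grip 0.93 [303. 206. 361. 265.] [468. -45.  33.] [570.  33. 106.]
lid 0.87 [389. 180. 427. 224.] [353. 121.  67.] [361. 164.  74.]
lid 0.85 [307. 241. 346. 283.] [624. -11. 112.] [645.  33. 118.]
lid 0.69 [280. 156. 321. 202.] [ 341. -168.   63.] [ 377. -126.   73.]
blue_tray 0.7 [426. 227. 499. 298.] [445. 297.   6.] [534. 364.  32.]
white_tray 0.84 [194. 190. 267. 258.] [ 516. -309.    7.] [ 604. -232.   32.]
drill_box 0.78 [299. 261. 354. 298.] [630.   0.  19.] [659.  53.  34.]
drill_box 0.47 [302. 203. 358. 264.] [468. -47.  33.] [568.  32. 106.]
```

View pics/top0.png

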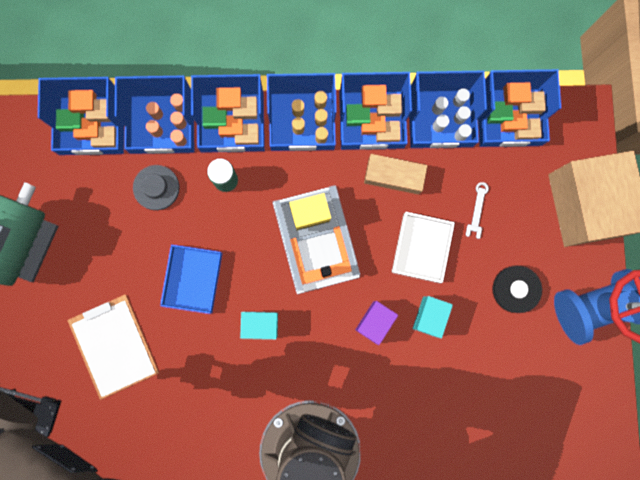

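View pics/scene0.png

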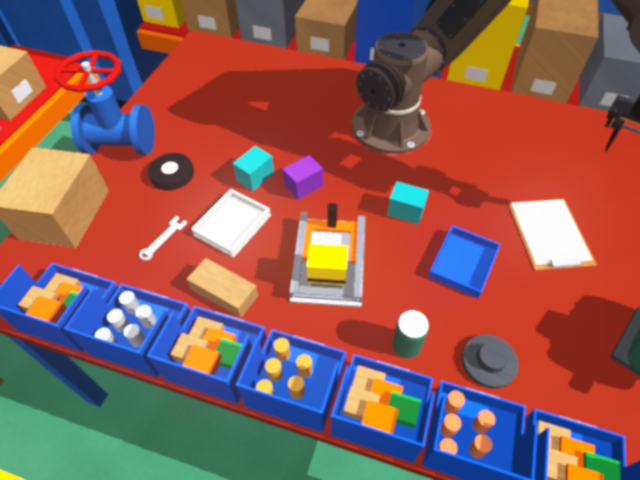

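The top view shows the yellow lid at about (310,210), the fork's post at (326,271) and the blue tray at (191,279). The look-alikes are the purple and turquoise blocks near the robot. Next I measure poses from colour and height.

```bash
python3 - <<'E'
from h import *
for n in ['top','scene']:
    c=viewer.read_camera(n); P=cloud(c); hsv=cv2.cvtColor(c['color'],cv2.COLOR_RGB2HSV).astype(int)
    X,Y,Z=np.moveaxis(P,-1,0); near=(X>350)&(X<700)&(Y>-130)&(Y<110)
    yel=near&(Z>108)&(Z<122)&(abs(hsv[...,0]-28)<8)&(hsv[...,1]>120)
    post=near&(Z>95)&(Z<112)&(hsv[...,2]<70)&(X<530)
    org=near&(abs(hsv[...,0]-11)<6)&(hsv[...,1]>130)&(Z>25)&(Z<40)
    blue=(abs(hsv[...,0]-112)<14)&(hsv[...,1]>120)&(X>340)&(X<560)&(Y>200)&(Y<400)&(Z<45)&(Z>-5)
    rail=near&(Z>34)&(Z<46)&(hsv[...,1]<60)
    for k,m in [('yel',yel),('post',post),('org',org),('blue',blue),('rail',rail)]:
        q=P[m]
        if len(q)<8: print(n,k,len(q)); continue
        (cx,cy),(w,h),a=cv2.minAreaRect(q[:,:2].astype(np.float32))
        print(n,k,len(q),'c',round(cx,1),round(cy,1),'wh',round(w,1),round(h,1),'ang',round(a,1),'mean',q.mean(0).round(1))
E
```

```text
top yel 33 c 578.9 -5.9 wh 102.9 45.2 ang 72.1 mean [578.3  -9.6 112.7]
top post 67 c 453.3 -47.1 wh 19.2 21.0 ang 16.5 mean [453.1 -47.  104. ]
top org 777 c 500.4 -37.4 wh 120.6 130.2 ang 13.7 mean [482.2 -41.9  31.7]
top blue 3192 c 447.4 297.0 wh 130.3 159.0 ang 79.8 mean [447.9 299.5   8.9]
top rail 1169 c 544.9 -26.5 wh 239.5 168.2 ang 13.6 mean [545.5 -25.2  39.6]
scene yel 944 c 606.2 -13.1 wh 66.1 88.3 ang 14.1 mean [607.8 -12.8 114. ]
scene post 24 c 461.3 -48.2 wh 15.8 12.4 ang 17.0 mean [464.  -46.1 102.2]
scene org 495 c 500.9 -38.4 wh 125.5 131.0 ang 13.2 mean [482.8 -33.   31.8]
scene blue 3079 c 447.4 295.6 wh 129.7 166.4 ang 80.1 mean [445.  296.9  10.7]
scene rail 1139 c 519.8 -2.9 wh 277.7 229.1 ang 13.6 mean [555.6 -23.4  40.1]
```

```bash
python3 -m inch '[[0,0,-4,18,-43,0,1],[0,0,-4,18,-43,0,1],[0,0,-4,18,-43,0,1],[0,0,-4,18,-43,0,1],[0,0,-4,18,-43,0,1],[0,0,-4,18,-43,0,1],[0,0,-4,18,-43,0,1],[0,0,-4,18,-43,0,1],[0,0,-4,18,-43,0,1],[0,0,-4,18,-43,0,1]]' && python3 -m inch '[[0,0,-4,18,-43,0,1],[0,0,-4,18,-43,0,1],[0,0,-4,18,-43,0,1],[0,0,-4,18,-43,0,1],[0,0,-3.6,18,-43,0,1],[0,0,0,0,0,0,1],[0,0,0,0,0,0,1]]'
cat > w.py <<'E'
import sys
from h import *
c=viewer.read_camera('wrist'); save(c,sys.argv[1]); print(c['position'],c['orientation'],c['fx'])
P=cloud(c); hsv=cv2.cvtColor(c['color'],cv2.COLOR_RGB2HSV).astype(int); X,Y,Z=np.moveaxis(P,-1,0)
near=(X>350)&(X<700)&(Y>-130)&(Y<110)
M={'yel':near&(Z>108)&(Z<120)&(abs(hsv[...,0]-28)<8)&(hsv[...,1]>100),
'post':near&(Z>98)&(Z<112)&(hsv[...,2]<80)&(X<560)&(hsv[...,1]<150),
'org':near&(abs(hsv[...,0]-11)<6)&(hsv[...,1]>130)&(Z>27)&(Z<37)}
for k,m in M.items():
    q=P[m]
    if len(q)<8: print(k,len(q)); continue
    (a,b),(w,h),t=cv2.minAreaRect(q[:,:2].astype(np.float32)); print(k,len(q),'c',round(a,1),round(b,1),'wh',round(w,1),round(h,1),'ang',round(t,1),'mean',q.mean(0).round(1))
s=state(); print(s['t'],s['eef_pos'].round(1),np.degrees(s['tcp_rot']).round(2),s['ft_force'].round(1),s['opening'])
E
python3 w.py w1.png
```

```text
t: 1.9
eef_pos: [360.2, 166.9, 215.0]
tcp_rot: [3.141, -0.001, 0.578]
ft_force: [0.5, 0.7, -0.3]
opening: 1.001
t: 2.6
eef_pos: [449.7, -47.1, 214.4]
tcp_rot: [-3.141, 0.0, 0.237]
ft_force: [-1.6, -0.4, -0.1]
opening: 0.998
[431.21788981  28.65567398 384.69935513] [2.86672005e+00 6.37995928e-04 2.36961895e-01] 385.55518099783086
yel 10641 c 604.5 -12.3 wh 65.9 88.7 ang 13.8 mean [602.4 -10.4 113.8]
post 899 c 454.7 -47.7 wh 22.6 23.4 ang 13.4 mean [454.2 -46.8 104.6]
org 3596 c 500.0 -39.2 wh 121.6 133.2 ang 13.6 mean [489.7 -32.8  31.9]
2.65 [449.4 -46.2 214.5] [-1.7998e+02  3.0000e-02  1.3670e+01] [0.7 1.3 0.1] 1.0027049838587403
```

View pics/w1.png

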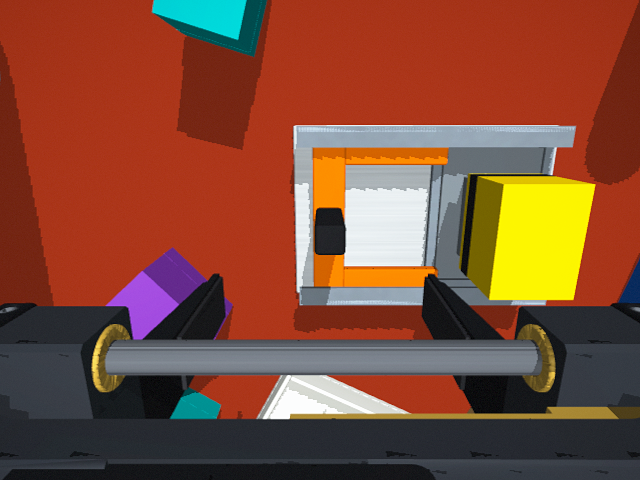

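The wrist picture shows the post at (330,230), the lid's top at (540,240) and the prongs pulled back short of the box. The measurements agree, with yaw at 13.7° and about 60 mm of stroke left. Next: descend on the post and grip it.

```bash
python3 -m inch '[[0,0,0,3,0,-40,1],[0,0,0,2,-1,-40,1],[0,0,0,0,0,-40,1],[0,0,0,0,0,-23,1],[0,0,0,0,0,0,-1],[0,0,0,0,0,0,-1],[0,0,0,0,0,0,-1],[0,0,0,0,0,0,-1],[0,0,0,0,0,0,-1],[0,0,0,0,0,0,-1]]'
```

```text
t: 3.65
eef_pos: [455.0, -47.5, 72.2]
tcp_rot: [3.141, -0.001, 0.239]
ft_force: [-0.3, -0.1, 1.2]
opening: 0.553
```

Still closing.

```bash
python3 -m inch '[[0,0,0,0,0,0,-1],[0,0,0,0,0,0,-1],[0,0,0,0,0,0,-1],[0,0,0,0,0,0,-1],[0,0,0,0,0,0,-1],[0,0,0,0,0,0,-1]]'
```

```text
t: 4.25
eef_pos: [454.8, -47.4, 71.6]
tcp_rot: [-3.142, -0.0, 0.239]
ft_force: [-0.1, 0.3, 0.3]
opening: 0.253
```

```bash
python3 -m inch '[[0,0,0,9.7,2.4,0,-1],[0,0,0,9.7,2.4,0,-1],[0,0,0,9.7,2.4,0,-1],[0,0,0,9.7,2.4,0,-1],[0,0,0,9.7,2.3,0,-1],[0,0,0,5,1.2,0,-1],[0,0,0,0,0,0,-1]]'; python3 -m inch '[[0,0,0,2,0.5,0,-1],[0,0,0,0,0,0,-1]]'; python3 -m inch '[[0,0,0,2,0.5,0,-1],[0,0,0,0,0,0,-1]]'
```

```text
t: 4.95
eef_pos: [509.5, -34.2, 71.7]
tcp_rot: [3.141, -0.002, 0.239]
ft_force: [3.3, -2.0, -1.1]
opening: 0.252
t: 5.15
eef_pos: [510.4, -33.9, 71.6]
tcp_rot: [3.141, -0.0, 0.239]
ft_force: [2.5, -4.0, -0.3]
opening: 0.252
t: 5.35
eef_pos: [511.7, -33.6, 71.6]
tcp_rot: [3.142, 0.001, 0.239]
ft_force: [-2.8, -6.6, 2.2]
opening: 0.251
```

```bash
python3 -m inch '[[0,0,0,1.5,0,0,-1],[0,0,0,0,0,0,-1]]'; python3 -m inch '[[0,0,0,1.5,0.3,0,-1],[0,0,0,0,0,0,-1]]'
```

```text
t: 5.55
eef_pos: [511.7, -33.6, 71.6]
tcp_rot: [-3.141, 0.004, 0.239]
ft_force: [-12.4, -8.0, 6.9]
opening: 0.251
t: 5.75
eef_pos: [511.6, -33.5, 71.5]
tcp_rot: [-3.14, 0.007, 0.24]
ft_force: [-19.2, -13.1, 12.7]
opening: 0.255
```

The fork stopped dead at 511.7, against a predicted home of about 512.7, and the force rose to 20 N. That is the end stop, so I relax, let go and rise.

```bash
python3 -m inch '[[0,0,0,-3,-0.5,0,-1],[0,0,0,0,0,0,-0.1],[0,0,0,0,0,0,-0.1],[0,0,0,0,0,0,-0.1],[0,0,0,0,0,0,-0.1],[0,0,0,0,0,0,-0.1]]' && python3 -m inch '[[0,0,0,0,0,20,-0.1],[0,0,0,0,0,40,-0.1],[0,0,0,0,0,40,0.5],[0,0,0,0,0,40,1],[0,0,0,30,7,0,1],[0,0,0,0,0,0,1],[0,0,0,0,0,0,1]]'; python3 w.py w2.png
```

```text
t: 6.35
eef_pos: [512.4, -33.4, 71.6]
tcp_rot: [-3.142, -0.0, 0.239]
ft_force: [0.8, -0.1, -0.4]
opening: 0.447
t: 7.05
eef_pos: [541.9, -26.3, 211.1]
tcp_rot: [-3.141, 0.001, 0.239]
ft_force: [0.1, -0.2, -1.0]
opening: 0.811
[523.34745582  49.42140948 381.35561147] [2.86677245e+00 1.21314100e-03 2.39404549e-01] 385.55518099783086
yel 9945 c 604.1 -12.2 wh 64.3 88.4 ang 13.7 mean [602.3  -8.  113.9]
post 984 c 511.4 -34.0 wh 24.1 23.6 ang 13.3 mean [511.5 -33.  104.4]
org 3746 c 556.5 -25.1 wh 121.9 133.4 ang 13.7 mean [542.4 -18.6  32. ]
7.1 [541.5 -26.4 210.9] [-1.7996e+02  9.0000e-02  1.3700e+01] [-0.6  0.1  0.4] 0.8567925441244225
```

View pics/w2.png

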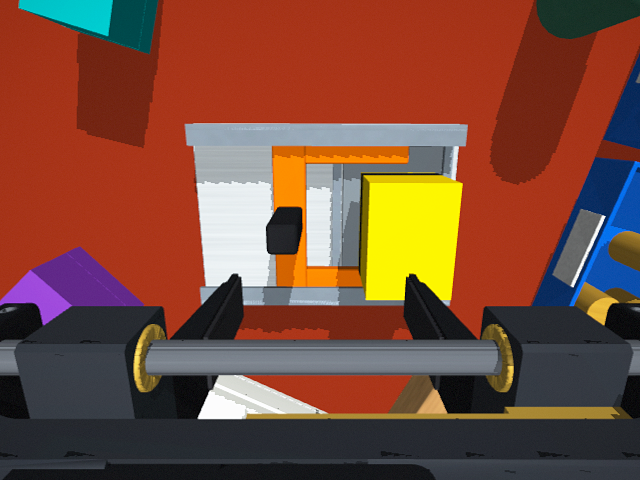

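The fork now reads home: the post is 95.3 mm from the lid's axis, against 95 mm nominal, and the prongs lie along the foot. Next I go to the lid.

```bash
python3 -m inch '[[0,0,0,31,7,0,1],[0,0,0,31,7.2,0,1],[0,0,0,0,0,0,1],[0,0,0,0,0,-40,1],[0,0,0,0,0,-40,1],[0,0,0,0,0,-40,1],[0,0,0,0,0,-18,1],[0,0,0,0,0,0,1]]' && python3 -m inch '[[0,0,0,0,0,0,-1],[0,0,0,0,0,0,-1],[0,0,0,0,0,0,-1],[0,0,0,0,0,0,-1],[0,0,0,0,0,0,-1],[0,0,0,0,0,0,-1],[0,0,0,0,0,0,-1],[0,0,0,0,0,0,-1]]'
```

```text
t: 7.9
eef_pos: [601.7, -12.4, 70.8]
tcp_rot: [-3.139, 0.006, 0.239]
ft_force: [0.2, -0.2, -0.2]
opening: 1.001
t: 8.7
eef_pos: [604.5, -12.3, 74.4]
tcp_rot: [3.141, -0.001, 0.239]
ft_force: [-1.8, 0.0, 6.4]
opening: 0.67
```

```bash
python3 -m inch '[[0,0,0,0,0,0,-1],[0,0,0,0,0,0,-1],[0,0,0,0,0,3,-1],[0,0,0,0,0,4,-1],[0,0,0,0,0,4,-1],[0,0,0,0,0,4,-1],[0,0,0,0,0,0,-1]]'; python3 w.py w3.png
```

```text
t: 9.4
eef_pos: [604.3, -12.2, 89.1]
tcp_rot: [-3.142, -0.0, 0.239]
ft_force: [0.2, -0.6, -7.2]
opening: 0.672
[585.60013931  63.53559813 259.33006593] [ 2.86637009e+00 -1.05301020e-05  2.38885896e-01] 385.55518099783086
yel 1222 c 597.4 15.3 wh 74.0 32.0 ang 13.5 mean [593.5  29.7 114.2]
post 1399 c 510.6 -28.3 wh 24.3 13.5 ang 19.7 mean [510.9 -26.5 103.6]
org 10048 c 554.5 -16.8 wh 121.5 115.8 ang 13.7 mean [528.5   9.5  32. ]
9.45 [604.4 -12.3  89.1] [ 1.7999e+02 -3.0000e-02  1.3680e+01] [-1.4  0.2 -6.7] 0.674496815593627
```

```bash
cat > lidz.py <<'E'
from h import *
for n in ['wrist','scene','top']:
    c=viewer.read_camera(n); P=cloud(c); hsv=cv2.cvtColor(c['color'],cv2.COLOR_RGB2HSV).astype(int)
    m=(abs(hsv[...,0]-28)<8)&(hsv[...,1]>100)&(P[...,2]>60)&(P[...,0]<720)&(P[...,0]>350)&(abs(P[...,1])<450)
    q=P[m]; print(n,m.sum(), q.mean(0).round(1) if len(q) else '',np.percentile(q[:,2],[2,50,95,99]).round(1) if len(q) else '')
    if n=='wrist': save(c,'wl.png')
E
python3 lidz.py
```

```text
wrist 34487 [601.8   5.9 134.5] [ 87.3 128.7 193.  194.2]
scene 559 [616.9  -4.6 130.8] [ 61.1 128.6 203.4 210.3]
top 0
```

View pics/wl.png

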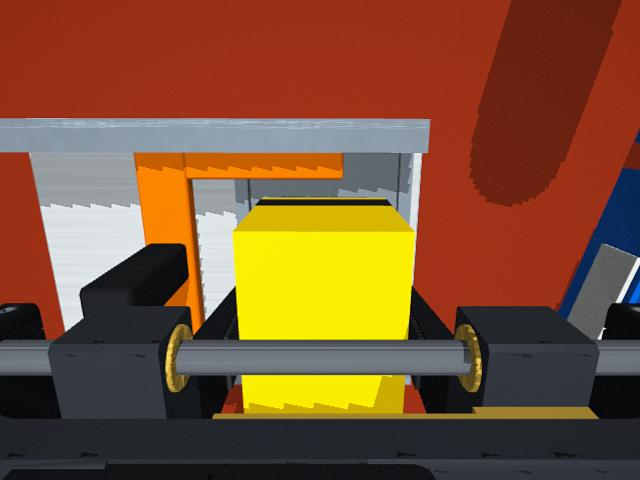

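The lid top reads 128.7, up 14.7 mm with the TCP, so there is no slip and the fork is still home. I keep drawing straight up.

```bash
python3 -m inch '[[0,0,0,0,0,4,-1],[0,0,0,0,0,4,-1],[0,0,0,0,0,4,-1],[0,0,0,0,0,4,-1],[0,0,0,0,0,4,-1],[0,0,0,0,0,4,-1],[0,0,0,0,0,4,-1],[0,0,0,0,0,4,-1],[0,0,0,0,0,4,-1],[0,0,0,0,0,4,-1]]'; python3 -m inch '[[0,0,0,0,0,5,-1],[0,0,0,0,0,5,-1],[0,0,0,0,0,5,-1],[0,0,0,0,0,10,-1],[0,0,0,0,0,15,-1],[0,0,0,0,0,20,-1],[0,0,0,0,0,20,-1],[0,0,0,0,0,0,-1],[0,0,0,0,0,0,-1]]'; python3 lidz.py
```

```text
t: 10.6
eef_pos: [604.3, -12.3, 129.1]
tcp_rot: [3.142, -0.0, 0.239]
ft_force: [-1.2, -0.0, -6.6]
opening: 0.671
t: 11.5
eef_pos: [604.2, -12.3, 208.8]
tcp_rot: [3.141, -0.001, 0.239]
ft_force: [-0.1, 0.6, -2.1]
opening: 0.672
wrist 34523 [601.6   5.8 254.2] [206.8 248.5 312.7 314. ]
scene 690 [619.8  -3.3 239.9] [177.9 246.7 319.5 329.3]
top 0
```

```bash
python3 - <<'E'
from h import *
c=viewer.read_camera('scene'); cv2.imwrite('pics/s2.png',cv2.resize(c['color'][150:350,200:520,::-1],(800,500)))
print(c['cx'])
E
```

```text
331.80009950953695
```

View pics/s2.png

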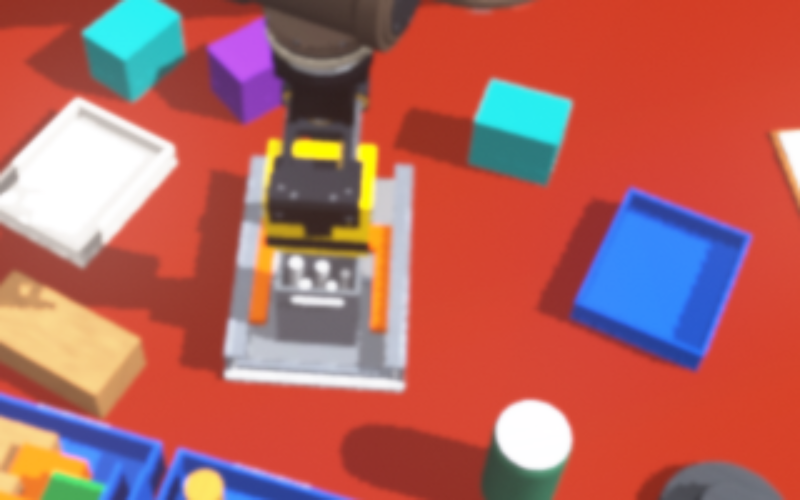

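The lid is clear of the box (drills visible near (310,280) in the crop) and the box is still seated under the orange prongs. Next I carry it to the blue tray, at (447.5,296.5), yaw -10.2°.

```bash
python3 -m inch '[[0,0,-1,-8,15,0,-1],[0,0,-2,-14,28,0,-1],[0,0,-3,-19,37,0,-1],[0,0,-3,-19,37,0,-1],[0,0,-3,-19,37,0,-1],[0,0,-3,-19,37,0,-1],[0,0,-3,-19,37,0,-1],[0,0,-3,-19,37,0,-1],[0,0,-2,-14,28,0,-1],[0,0,-0.9,-7,15.6,0,-1]]'; python3 -m inch '[[0,0,0,0,0,0,-1],[0,0,0,0,0,0,-1]]'; python3 - <<'E'
from h import *
c=viewer.read_camera('wrist'); save(c,'w4.png'); P=cloud(c); hsv=cv2.cvtColor(c['color'],cv2.COLOR_RGB2HSV).astype(int)
X,Y,Z=np.moveaxis(P,-1,0)
y=P[(abs(hsv[...,0]-28)<8)&(hsv[...,1]>100)&(Z>120)&(Z<270)]
print('lid top',np.percentile(y[:,2],[5,50,80]).round(1))
b=P[(abs(hsv[...,0]-112)<14)&(hsv[...,1]>100)&(Z>-5)&(Z<45)&(X>340)&(X<560)&(Y>200)&(Y<400)]
print(len(b),cv2.minAreaRect(b[:,:2].astype(np.float32)),np.percentile(b[:,2],[5,50,98]).round(1))
E
```

```text
t: 12.7
eef_pos: [445.7, 298.2, 208.1]
tcp_rot: [3.141, 0.001, -0.178]
ft_force: [0.2, -0.4, -1.6]
opening: 0.672
t: 12.9
eef_pos: [447.2, 296.2, 208.2]
tcp_rot: [3.141, 0.0, -0.177]
ft_force: [0.6, -0.7, -1.6]
opening: 0.671
lid top [217.8 247.7 248.3]
10336 ((448.4179992675781, 326.0185852050781), (72.9328842163086, 166.59561157226562), 79.75330352783203) [ 3.9  5.4 30.7]
```

View pics/w4.png

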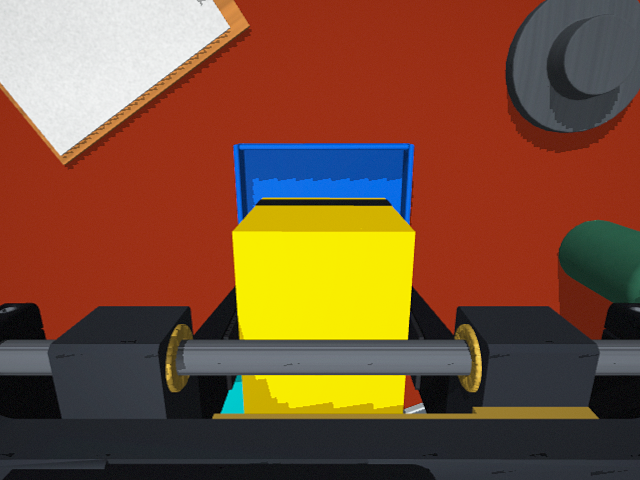

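The lid is over the tray and square to it (the tray spans columns 235–413 and the lid is centred on it). Lower to about 8 mm above the floor, then feel down.

```bash
python3 -m inch '[[0,0,0,0,0,-20,-1],[0,0,0,0,0,-35,-1],[0,0,0,0,0,-35,-1],[0,0,0,0,0,-35,-1],[0,0,0,0,0,-25,-1],[0,0,0,0,0,-10,-1],[0,0,0,0,0,-5,-1],[0,0,0,0,0,0,-1],[0,0,0,0,0,0,-1]]'; python3 -m inch '[[0,0,0,0,0,-2,-1],[0,0,0,0,0,-2,-1],[0,0,0,0,0,-1,-1],[0,0,0,0,0,0,-1],[0,0,0,0,0,0,-1]]';  python3 -m inch '[[0,0,0,0,0,-1,-1],[0,0,0,0,0,0,-1],[0,0,0,0,0,0,-1]]'
```

```text
t: 13.85
eef_pos: [447.9, 296.4, 44.7]
tcp_rot: [-3.141, -0.001, -0.179]
ft_force: [0.7, 0.2, -1.1]
opening: 0.675
t: 14.35
eef_pos: [447.3, 296.4, 38.7]
tcp_rot: [3.142, -0.0, -0.178]
ft_force: [-1.0, 0.4, -0.9]
opening: 0.67
t: 14.65
eef_pos: [447.3, 296.3, 37.6]
tcp_rot: [3.142, -0.0, -0.178]
ft_force: [-0.5, 0.1, -2.0]
opening: 0.672
```

```bash
python3 -m inch '[[0,0,0,0,0,-1,-1],[0,0,0,0,0,0,-1],[0,0,0,0,0,0,-1]]'; python3 -m inch '[[0,0,0,0,0,-1,-1],[0,0,0,0,0,0,-1],[0,0,0,0,0,0,-1]]';  python3 -m inch '[[0,0,0,0,0,-0.5,-1],[0,0,0,0,0,0,-1],[0,0,0,0,0,0,-1]]'
```

```text
t: 14.95
eef_pos: [447.3, 296.3, 36.6]
tcp_rot: [3.142, -0.0, -0.178]
ft_force: [0.2, -0.1, -0.9]
opening: 0.672
t: 15.25
eef_pos: [447.3, 296.3, 35.6]
tcp_rot: [3.142, -0.0, -0.178]
ft_force: [0.2, -0.4, -1.4]
opening: 0.674
t: 15.55
eef_pos: [447.3, 296.3, 35.4]
tcp_rot: [-3.141, -0.0, -0.178]
ft_force: [-1.5, -0.3, 4.1]
opening: 0.673
```

Contact came at TCP z = 35.4, against 35.3 predicted, with about 4 N. Release and rise.

```bash
python3 -m inch '[[0,0,0,0,0,0,1],[0,0,0,0,0,0,1],[0,0,0,0,0,0,1],[0,0,0,0,0,0,1],[0,0,0,0,0,0,1],[0,0,0,0,0,0,1],[0,0,0,0,0,0,1]]'; python3 -m inch '[[0,0,0,0,0,15,1],[0,0,0,0,0,35,1],[0,0,0,0,0,40,1],[0,0,0,0,0,40,1],[0,0,0,0,0,40,1],[0,0,0,-30,30,20,1],[0,0,0,-30,30,0,1],[0,0,0,-30,30,0,1],[0,0,0,0,0,0,1],[0,0,0,0,0,0,1]]'; python3 - <<'E'
from h import *
for n in ['scene','top']:
    c=viewer.read_camera(n); P=cloud(c); X,Y,Z=np.moveaxis(P,-1,0); hsv=cv2.cvtColor(c['color'],cv2.COLOR_RGB2HSV).astype(int)
    y=P[(abs(hsv[...,0]-28)<8)&(hsv[...,1]>100)&(Z>68)&(Z<85)&(X>340)&(X<560)&(Y>200)&(Y<400)]
    if len(y)>8: print(n,'lid',len(y),cv2.minAreaRect(y[:,:2].astype(np.float32)),np.median(y[:,2]))
    near=(X>350)&(X<700)&(Y>-130)&(Y<110)
    for k,m in [('post',near&(Z>98)&(Z<112)&(hsv[...,2]<70)&(X<545)),('org',near&(abs(hsv[...,0]-11)<6)&(hsv[...,1]>130)&(Z>25)&(Z<40)),('boxrim',near&(X>560)&(Z>80)&(Z<125))]:
        q=P[m]; print(n,k,len(q),cv2.minAreaRect(q[:,:2].astype(np.float32)) if len(q) else '',np.percentile(q[:,2],[50,95]).round(1) if len(q) else '')
    cv2.imwrite(f'pics/end_{n}.png',c['color'][:,:,::-1])
E
```

```text
t: 16.25
eef_pos: [447.3, 296.3, 35.2]
tcp_rot: [-3.142, -0.0, -0.178]
ft_force: [0.2, -0.2, 0.5]
opening: 0.998
t: 17.25
eef_pos: [356.8, 386.7, 225.2]
tcp_rot: [3.141, -0.0, -0.176]
ft_force: [-0.4, -0.1, -0.7]
opening: 1.005
scene lid 853 ((447.3494873046875, 295.14947509765625), (87.64090728759766, 70.29088592529297), 79.96951293945312) 75.13212819209843
scene post 44 ((516.6725463867188, -33.23750305175781), (19.300012588500977, 12.006610870361328), 17.719390869140625) [104.3 107.4]
scene org 604 ((558.765869140625, -24.58995819091797), (123.42865753173828, 131.27767944335938), 13.453584671020508) [32.2 35.3]
scene boxrim 735 ((608.202392578125, -12.68743896484375), (59.6821174621582, 76.20386505126953), 14.47150707244873) [ 99.6 111.5]
top lid 810 ((446.37542724609375, 297.1335144042969), (90.77997589111328, 61.4996337890625), 79.51875305175781) 75.0878753832884
top post 63 ((509.8765563964844, -33.26007843017578), (18.68050193786621, 19.824480056762695), 16.571001052856445) [105.  109.4]
top org 679 ((556.2625732421875, -24.176048278808594), (120.05973815917969, 130.376220703125), 13.614607810974121) [31.5 36.8]
top boxrim 390 ((605.4766235351562, -11.92431640625), (60.09787368774414, 76.0422592163086), 13.3723783493042) [102.9 113.4]
```

View pics/end_scene.png

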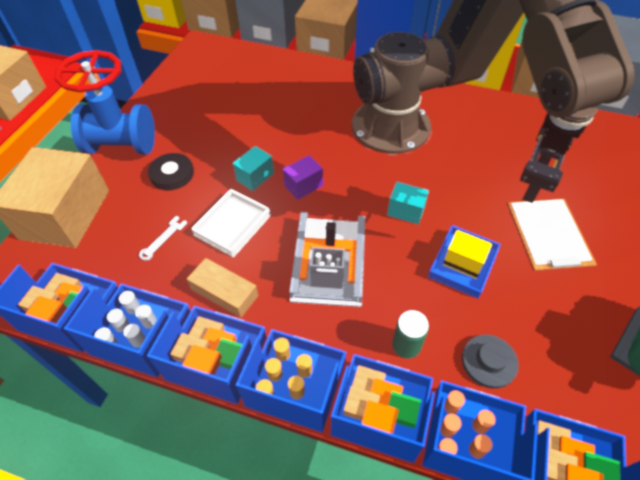

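The last picture shows the lid upright in the blue tray at (468,250), the open box in the stand with the fork home at (327,260), and everything else where it was.

```bash
python3 -c "
from cell import ticket
print(ticket.job_done())"
```

```text
the job is handed in; nothing more can be done
None
```

The job is done and handed in. The fork is home, the lid is off the box, and the lid stands upright, open side down, in the blue tray. It took about 17 s of the 53 s allowed.

- **Fork:** I gripped the post and pushed it about 58 mm until it stopped dead with the force rising to about 20 N. The wrist camera then put the post 95.3 mm from the lid's axis, against 95 mm nominal. In the last scene view the post read about 5 mm further along, but only 44 pixels of it showed. The larger orange region, seen from both cameras, agreed with home to within about 2 mm.
- **Lid:** I drew it straight up with no slip, since the lid top rose as far as the gripper did. It touched the tray floor gently, with about 4 N, at the predicted height. After release its top was at 75 mm and it lay within about 1.5 mm of the tray's centre.
- **Box and the rest:** The box is still seated, its axes aligned with the stand. Its rim read 100–103 mm against an expected 110 mm, but that median also takes in the drills and inside of the box. The 95th percentiles were 111–113 mm. In the last scene picture nothing else had visibly moved; I did not measure the bystanders.

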